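Cap the rail's bolt holes, feel along them and run the carriage to its stop

TASK

With the gripper closed, press the four blue hole caps that stand proud of the linear rail gently down flush with a fingertip, beginning next to the carriage and working along to the stop. Then run the fingertips back along the row, lightly touching or just above the caps, from the stop end to the carriage, to check that none stands up. Only then push the carriage slowly along the rail over the caps until it rests against the rubber stop; pick nothing up, leave the other things on the bench alone, and finish clear of everything.

Things in the scene. Friction and masses are not known exactly. Their poses are not given: they have to be found in the camera images.
- axis: Linear axis being assembled: grey base plate 376 x 120 x 14 mm, fixed on the 4 mm board on the bench, with a steel profile rail (34 mm wide, 307 mm long) along its middle. Origin under the plate (z = 4 mm), in the middle of the rail's width. x runs along the rail from the carriage's starting end to the stop, z up. The flat rail top is 45 mm above the origin (z = 49 mm).
- bumper (a point): Middle of the face of the black rubber bumper on the grey stop bracket (60 mm wide, top at z = 70 mm) at the rail's far end: axis x = 155 mm, z = 60 mm.
- rail_end (a point): Rail's starting end, middle of its top: axis x = -150 mm. Screwed against this end, a dark plate reaches to x = -155 mm (screw heads to -158 mm) and 2 mm above the rail top.
- cap_1_top (a point): Centre of the top of the first cap counted from the carriage: a blue plastic disc, 15 mm across, standing proud in a counterbored hole of the rail; axis x = 0 mm, caps 40 mm apart.
- cap_1 (a joint): How far this cap stands proud of the rail top, m: 0 flush, 0.003 to 0.0055 at the start. Stiff press fit: moves down at about 5 N and stays where it is left; cannot be pulled out.
- cap_2_top (a point): Centre of the top of the second cap counted from the carriage: a blue plastic disc, 15 mm across, standing proud in a counterbored hole of the rail; axis x = 40 mm, caps 40 mm apart.
- cap_2 (a joint): How far this cap stands proud of the rail top, m: 0 flush, 0.003 to 0.0055 at the start. Stiff press fit: moves down at about 5 N and stays where it is left; cannot be pulled out.
- cap_3_top (a point): Centre of the top of the third cap counted from the carriage: a blue plastic disc, 15 mm across, standing proud in a counterbored hole of the rail; axis x = 80 mm, caps 40 mm apart.
- cap_3 (a joint): How far this cap stands proud of the rail top, m: 0 flush, 0.003 to 0.0055 at the start. Stiff press fit: moves down at about 5 N and stays where it is left; cannot be pulled out.
- cap_4_top (a point): Centre of the top of the fourth cap counted from the carriage: a blue plastic disc, 15 mm across, standing proud in a counterbored hole of the rail; axis x = 120 mm, caps 40 mm apart.
- cap_4 (a joint): How far this cap stands proud of the rail top, m: 0 flush, 0.003 to 0.0055 at the start. Stiff press fit: moves down at about 5 N and stays where it is left; cannot be pulled out.
- carriage (a joint): Carriage's travel along the rail, m: 0 at its starting end (0 to 0.006 at the start), 0.188 against the bumper. Slides at about 3 N plus a light drag and stays where it is left.
- carriage_rear (a point): Middle of the carriage's rear face (away from the stop), z = 65 mm. Steel block with green end caps and thin black end seals, 110 mm along the rail, 70 mm wide, straddling the rail; top at z = 73 mm (seals 70 mm). Its front face is 110 mm ahead of this point.
- parts_box: Small open teal box, 50 x 62 x 34 mm, with small fittings and spare blue caps in it; loose. Origin under its middle.
- hex_key: Black hexagon key lying on the bench, 33 x 100 x 8 mm; loose. Origin under its middle.
- jar: Small white jar with black lid, 34 mm across and high; loose. Origin under its middle.
- tape_roll: Roll of black tape lying flat, 72 mm across, 19 mm high; loose. Origin under its middle.
- brush: Flat paint brush with red handle, 41 x 188 x 11 mm, lying on the board; loose. Origin under its middle.

How it is judged:
By the outcome, as a careful person would: the job done as asked, in the order asked, and still so for the second after the job is handed in, with the robot touching nothing.
It also fails if it takes over 51 s, if anything falls off the work surface, if the arm or the gripper's body presses on something with over 40 N, if the wrist force passes 120 N, or if a joint passes its speed limit or range.

ROBOT

A 6-joint arm with a two-finger parallel gripper is mounted at the origin on a cart in front of the work surface, level with it; the furniture and walls round the work are solid. World frame = base frame: x ahead of the robot, y to its left, z up, the work surface at z = 0. Lengths are in m, angles in rad, forces in N, time in s.
With the tool pointing down it reaches from about 0.275 to 0.825 m from the base axis. Payload 5.2 kg.
Tool frame: the origin (TCP) lies between the finger pads; the fingertips stand 8 mm ahead of it and the grasp point (between the pads) lies 11 mm behind it; z points along the fingers, y is the line along which they close (so a half turn about z gives the same grasp; the last joint's range is limited). The gripper opens to 93 mm and grips with 3 to 60 N. Pads are 15 mm wide; open, the fingers measure 128 mm over their backs; the gripper's body (75 mm by 188 mm) begins 65 mm behind the grasp point.
Start: joints at [-1.47, 0.259, 1.535, -0, 1.348, -0.203], TCP at [0.165, -0.525, 0.227] pointing down, gripper open.
Joint ranges: [-3.14, 3.14], [-0.91, 2.08], [0.19, 2.58], [-1.22, 4.36], [0.22, 2.71], [-3.12, 3.12]. Speed limits (rad/s): [2.57, 2.57, 3.14, 3.14, 3.14, 3.14].

INTERFACE

Orientations are given as a rotation vector (axis times angle).
In Python, from plant import monitor, optics, robot gives the robot as it stands.
- The arm moves only by the tool drive_tool, never from a script. Its argument "series" is a list of rows, each a list of 3 entries, a list of its own where there are three numbers: the shift along the tool's x, y, z in m, then the turn, a rotation vector about the tool's x, y, z in rad, then the opening, from -1 (shut) to 1 (fully open). A call has 1 to 10 rows; each row shifts and turns the commanded pose from where the row before left it, along the tool's axes as they then stand; what a row does not reach is not made up. A row lasts 1/12 s, in which the tool goes at most 41.7 mm and 7.16 degrees, less where a joint would pass 70% of its speed; a pose out of reach is approached as far as the arm can. A call with a gripper value outside its range is refused whole. The fingers move at their own pace and stop on an object; the grip force is fixed at half the most. Time passes only in rows, so rows that do not move let the fingers close. It gives the time, the measured TCP pose, the force, the opening and the grip force at its end, in the units of the state.
- monitor.get_state(): the state, without advancing time (a new reading comes with each control period).
- optics.grab_frame(name): name is "scene" or "top" or "wrist"; returns a dict with "color" (400x640x3 uint8, blue, green, red), "mtx" (3x3 intrinsics, pixels), "world_from_camera" (4x4, takes a point from camera to world coordinates). Camera axes: x right, y down, z forward; pixel columns grow to the right and rows downward; lengths in m; the calibration is good to about 2 mm. The wrist camera is an equidistant fisheye: a pixel r from the principal point sees the ray r / f radians off the axis. A picture is of the moment at which its call begins. There is no depth.
- robot.sign_off(): hands the job in; it is judged then, once.
The state is a dict: "t": time; "qpos": joint angles; "qd": joint speeds; "tau": joint torques, N m; "position": TCP position; "orientation": TCP orientation; "ft_force": force on the tool from outside, world axes, zero at the start; "torque": the same for the moment, N m; "gripper_width": finger opening in m; "grasp_force": force on a finger pad.
Only numpy, scipy, OpenCV 4.12 (cv2) and the standard library are available. Lean on these libraries where they do the work, as an engineer would, in place of code of your own. Each camera call takes 0.05 s, during which the arm holds its last target. There are 200 camera calls.

## Working session

There is one attempt and no reset: what is moved stays moved. The work goes in short steps, Python scripts to look and compute and a tool call to move; the robot and the scene stay as the last step left them, time stands still between calls to the robot, and variables do not carry over. Pictures are saved under pics/ and viewed, at most 10 in all, crops included, and the job is handed in when it is done.

Besides the shell and the picture viewer there is one more tool, called as name(argument=value, ...), one argument or row to a line, values as JSON. drive_tool: Moves the arm, as the interface text tells. Its arguments: {"type":"object","properties":{"series":{"type":"array","items":{"type":"array"}}},"required":["series"]}

```bash
mkdir -p pics; python3 - <<'E'
from plant import monitor, optics
import cv2,numpy as np
print(monitor.get_state())
for n in("scene","top"):
    f=optics.grab_frame(n);cv2.imwrite(f"pics/{n}0.png",f["color"]);print(n,f["mtx"],f["world_from_camera"])
    np.savez(f"{n}0.npz",m=f["mtx"],T=f["world_from_camera"])
E
```

```text
{'t': 0.0, 'qpos': array([-1.46978730e+00,  2.59348737e-01,  1.53605955e+00,  5.62644231e-07,
        1.34801466e+00, -2.02772110e-01]), 'qd': array([-0.00049867,  0.00075463,  0.0006657 , -0.00062387, -0.00084579,
        0.00012761]), 'tau': array([-1.43120822e-03, -4.37305105e+01, -2.84004235e+01,  7.18432828e-02,
        4.14555520e-02, -1.30132266e-04]), 'position': array([ 0.1645045 , -0.52426812,  0.22582406]), 'orientation': array([-3.10361600e+00, -4.75068827e-01, -1.46997690e-04]), 'ft_force': array([-0.30234373,  0.07519131,  0.03119261]), 'torque': array([ 0.06844962,  0.03898695, -0.06514112]), 'grasp_force': 0.0, 'gripper_width': 0.09303523553201579}
scene [[394.05107593   0.         314.83653202]
 [  0.         394.05107593 204.69249111]
 [  0.           0.           1.        ]] [[-0.49336722 -0.52168375  0.69601355 -0.2992787 ]
 [-0.86961699  0.3131673  -0.38169692  0.80399304]
 [-0.01884361 -0.79358195 -0.60817153  0.77147314]
 [ 0.          0.          0.          1.        ]]
top [[473.83446343   0.         318.04073039]
 [  0.         473.83446343 190.56081244]
 [  0.           0.           1.        ]] [[ 0.00802537 -0.99299384  0.11789325  0.40320528]
 [-0.99982906 -0.00993212 -0.01559493  0.35978761]
 [ 0.0166566  -0.11774794 -0.99290381  1.19697738]
 [ 0.          0.          0.          1.        ]]
```

View pics/top0.png

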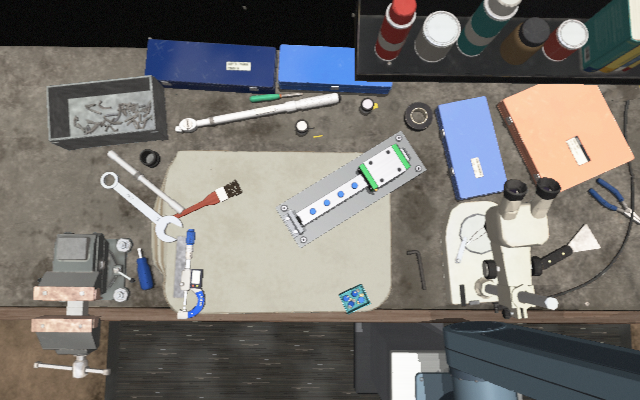

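View pics/scene0.png

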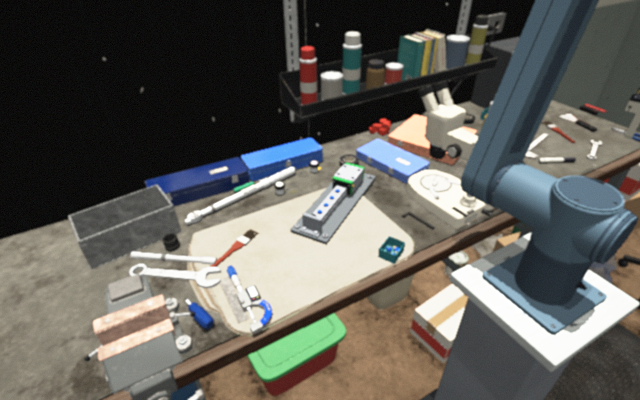

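The top view shows the axis with the carriage at about (385,168), the stop at about (290,222) and the caps between (313,211) and (358,185). Next I'll measure the caps in both views.

```bash
python3 - <<'E'
import cv2,numpy as np
out=[]
R={"top":(270,120,440,255),"scene":(285,155,385,245)}
for n in R:
    im=cv2.imread(f"pics/{n}0.png");x0,y0,x1,y1=R[n]
    c=im[y0:y1,x0:x1];h=cv2.cvtColor(c,cv2.COLOR_BGR2HSV)
    m=cv2.inRange(h,(100,110,60),(130,255,255))
    k,l,s,ce=cv2.connectedComponentsWithStats(m)
    print(n,[(s[i,4],np.round(ce[i]+[x0,y0],2)) for i in range(1,k) if s[i,4]>3])
    out.append(cv2.resize(c,(400,int(400*c.shape[0]/c.shape[1])),interpolation=cv2.INTER_CUBIC))
H=max(o.shape[0] for o in out)
cv2.imwrite("pics/crop1.png",np.hstack([cv2.copyMakeBorder(o,0,H-o.shape[0],0,0,cv2.BORDER_CONSTANT) for o in out]))
E
```

```text
top [(np.int32(26), array([354. , 185.5])), (np.int32(27), array([340.41, 193.74])), (np.int32(27), array([326.41, 202.26])), (np.int32(25), array([312.28, 210.88]))]
scene [(np.int32(322), array([301.93, 159.49])), (np.int32(35), array([362.34, 156.8 ])), (np.int32(85), array([378.39, 164.45])), (np.int32(6), array([337. , 190.5])), (np.int32(6), array([331.17, 197.17])), (np.int32(8), array([325.5, 204.5])), (np.int32(7), array([319.  , 211.29]))]
```

View pics/crop1.png

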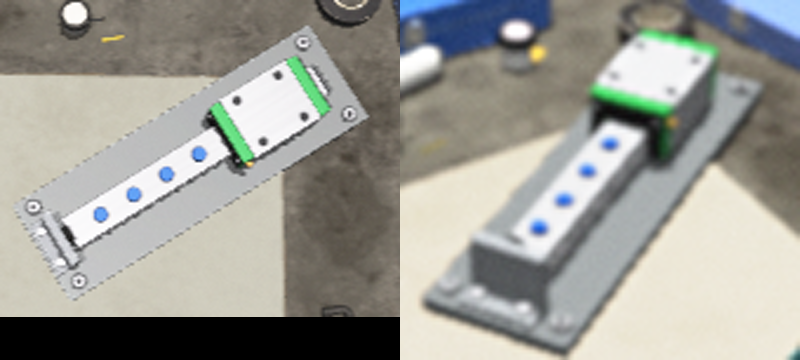

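The enlarged crops show all four caps clearly. The stop bracket is at the lower left and the carriage at the upper right, with its rear facing +x/-y.

```bash
cat > h.py <<'E'
import numpy as np
from scipy.spatial.transform import Rotation as R
C={n:np.load(f"{n}0.npz") for n in("top","scene")}
def ray(n,u):
    m,T=C[n]["m"],C[n]["T"];d=T[:3,:3]@np.linalg.solve(m,[u[0],u[1],1]);return T[:3,3],d
def atz(n,u,z):
    o,d=ray(n,u);return o+d*(z-o[2])/d[2]
def tri(a,b):
    (o1,d1),(o2,d2)=ray("top",a),ray("scene",b)
    s=np.linalg.lstsq(np.c_[d1,-d2],o2-o1,rcond=None)[0];p,q=o1+s[0]*d1,o2+s[1]*d2
    return (p+q)/2,np.linalg.norm(p-q)
E
python3 - <<'E'
from h import *
t=[(354,185.5),(340.41,193.74),(326.41,202.26),(312.28,210.88)]
s=[(337,190.5),(331.17,197.17),(325.5,204.5),(319,211.29)]
P=[]
for a,b in zip(t,s):
    p,e=tri(a,b);q=atz("top",a,.053);P.append(q);print(p.round(4),round(e,4),q.round(4),atz("scene",b,.053).round(4))
P=np.array(P);d=P[3]-P[0];print(np.linalg.norm(d),np.degrees(np.arctan2(d[1],d[0])))
# plate corners from crop (scale 400/170)
for c in[(310,25),(369,118),(72,300),(15,210)]:print(atz("top",(270+c[0]*170/400,120+c[1]*170/400),.018).round(4))
E
```

```text
[0.5531 0.2548 0.0507] 0.0017 [0.5523 0.2543 0.053 ] [0.5509 0.2572 0.053 ]
[0.5328 0.2882 0.0502] 0.0025 [0.5318 0.2874 0.053 ] [0.5302 0.2913 0.053 ]
[0.5115 0.3218 0.0489] 0.0016 [0.5107 0.3213 0.053 ] [0.5073 0.3252 0.053 ]
[0.4901 0.3563 0.0514] 0.0023 [0.4894 0.3554 0.053 ] [0.489  0.3583 0.053 ]
0.11908997398119146 121.89861104329123
[0.6993 0.1289 0.018 ]
[0.5979 0.0666 0.018 ]
[0.4012 0.3832 0.018 ]
[0.4953 0.4447 0.018 ]
```

```bash
cat >> h.py <<'E'
def rmat(h): # tool down, tool x at heading h (rad)
    c,s=np.cos(h),np.sin(h);return np.array([[c,s,0],[s,-c,0],[0,0,-1.]])
def rows(p,h,wps,step=.04,turn=.12):
    """wps: (pos, heading); rows printed as tool-frame shift(mm-rounded) + turn"""
    p=np.array(p,float);out=[]
    for q,g in wps:
        q=np.array(q,float)
        while True:
            d=q-p;n=int(np.ceil(max(np.linalg.norm(d)/step,abs(g-h)/turn)-1e-3))
            if n<=0 or (np.linalg.norm(d)<6e-4 and abs(g-h)<2e-3):break
            s=np.round(rmat(h).T@d/n,3);w=round(-(g-h)/n,3)
            out.append([list(map(float,s)),[0,0,w],-1]);p=p+rmat(h)@s;h=h-w
    return out,p,h
E
python3 - <<'E'
from h import *
for a,b in(((515,187),(431,100)),((547,185),(443,97)),((515,187),(428,96))):print(tri(a,b))
st=np.array([.1645,-.5243,.2258]);R0=R.from_rotvec([-3.1036,-.47507,-.00015]).as_matrix()
h0=np.arctan2(R0[1,0],R0[0,0]);print(np.degrees(h0))
h1=np.radians(121.9);u=np.array([np.cos(h1),np.sin(h1),0])
o,p,h=rows(st,h0,[((.2,-.48,.46),h0),((.45,-.02,.46),h0+(h1-h0)*.6),((.5531,.2548,.2),h1),((.5531,.2548,.10),h1)])
for i,r in enumerate(o):print(i,str(r).replace(" ",""))
print(p,np.degrees(h))
E
```

```text
(array([ 0.51690627, -0.04062382,  0.29521932]), np.float64(0.013680213274872035))
(array([ 0.52462899, -0.1031624 ,  0.28889005]), np.float64(0.005952551869312945))
(array([ 0.51715191, -0.03094545,  0.31032016]), np.float64(0.006352513337614728))
17.4054810976016
0 [[0.007,-0.005,-0.033],[0,0,np.float64(-0.0)],-1]
1 [[0.007,-0.004,-0.034],[0,0,np.float64(-0.0)],-1]
2 [[0.007,-0.005,-0.033],[0,0,np.float64(-0.0)],-1]
3 [[0.007,-0.004,-0.034],[0,0,np.float64(-0.0)],-1]
4 [[0.006,-0.005,-0.033],[0,0,np.float64(-0.0)],-1]
5 [[0.007,-0.004,-0.034],[0,0,np.float64(-0.0)],-1]
6 [[0.006,-0.005,-0.033],[0,0,np.float64(-0.0)],-1]
7 [[0.027,-0.026,-0.0],[0,0,np.float64(-0.078)],-1]
8 [[0.029,-0.024,-0.0],[0,0,np.float64(-0.078)],-1]
9 [[0.031,-0.021,-0.0],[0,0,np.float64(-0.078)],-1]
10 [[0.032,-0.019,-0.0],[0,0,np.float64(-0.078)],-1]
11 [[0.034,-0.017,-0.0],[0,0,np.float64(-0.078)],-1]
12 [[0.035,-0.014,-0.0],[0,0,np.float64(-0.078)],-1]
13 [[0.036,-0.011,-0.0],[0,0,np.float64(-0.078)],-1]
14 [[0.036,-0.008,-0.0],[0,0,np.float64(-0.078)],-1]
15 [[0.037,-0.005,-0.0],[0,0,np.float64(-0.078)],
[... 284 characters left out ...]
],[0,0,np.float64(-0.073)],-1]
22 [[0.028,0.008,0.026],[0,0,np.float64(-0.073)],-1]
23 [[0.028,0.01,0.026],[0,0,np.float64(-0.073)],-1]
24 [[0.027,0.011,0.026],[0,0,np.float64(-0.073)],-1]
25 [[0.026,0.013,0.026],[0,0,np.float64(-0.073)],-1]
26 [[0.025,0.015,0.026],[0,0,np.float64(-0.073)],-1]
27 [[0.024,0.017,0.026],[0,0,np.float64(-0.073)],-1]
28 [[0.022,0.019,0.026],[0,0,np.float64(-0.073)],-1]
29 [[0.021,0.021,0.026],[0,0,np.float64(-0.073)],-1]
30 [[0.02,0.022,0.026],[0,0,np.float64(-0.073)],-1]
31 [[-0.0,0.0,0.033],[0,0,np.float64(0.0)],-1]
32 [[-0.0,0.0,0.033],[0,0,np.float64(0.0)],-1]
33 [[-0.0,0.0,0.034],[0,0,np.float64(0.0)],-1]
[0.55295721 0.25487408 0.0998    ] 121.91298292946374
```

drive_tool(
  series=[
    [[0.007,-0.005,-0.033],[0,0,0],-1],
    [[0.007,-0.004,-0.034],[0,0,0],-1],
    [[0.007,-0.005,-0.033],[0,0,0],-1],
    [[0.007,-0.004,-0.034],[0,0,0],-1],
    [[0.006,-0.005,-0.033],[0,0,0],-1],
    [[0.007,-0.004,-0.034],[0,0,0],-1],
    [[0.006,-0.005,-0.033],[0,0,0],-1],
    [[0.027,-0.026,0],[0,0,-0.078],-1],
    [[0.029,-0.024,0],[0,0,-0.078],-1],
    [[0.031,-0.021,0],[0,0,-0.078],-1],
  ],
)

```text
t: 0.93
position: [0.2545, -0.3808, 0.4606]
orientation: [3.028, 0.838, 0.0]
ft_force: [0.7, 0.3, 0.7]
gripper_width: 0.0312
grasp_force: 0.0
```

drive_tool(
  series=[
    [[0.032,-0.019,0],[0,0,-0.078],-1],
    [[0.034,-0.017,0],[0,0,-0.078],-1],
    [[0.035,-0.014,0],[0,0,-0.078],-1],
    [[0.036,-0.011,0],[0,0,-0.078],-1],
    [[0.036,-0.008,0],[0,0,-0.078],-1],
    [[0.037,-0.005,0],[0,0,-0.078],-1],
    [[0.037,-0.003,0],[0,0,-0.078],-1],
    [[0.037,0,0],[0,0,-0.079],-1],
    [[0.037,0.003,0],[0,0,-0.078],-1],
    [[0.037,0.006,0],[0,0,-0.079],-1],
  ],
)

```text
t: 1.77
position: [0.4319, -0.0511, 0.4605]
orientation: [-2.478, -1.931, 0.0]
ft_force: [0.3, -0.4, -0.4]
gripper_width: 0.0006
grasp_force: 0.0
```

drive_tool(
  series=[
    [[0.036,0.01,0],[0,0,-0.078],-1],
    [[0.029,0.005,0.026],[0,0,-0.073],-1],
    [[0.028,0.008,0.026],[0,0,-0.073],-1],
    [[0.028,0.01,0.026],[0,0,-0.073],-1],
    [[0.027,0.011,0.026],[0,0,-0.073],-1],
    [[0.026,0.013,0.026],[0,0,-0.073],-1],
    [[0.025,0.015,0.026],[0,0,-0.073],-1],
    [[0.024,0.017,0.026],[0,0,-0.073],-1],
    [[0.022,0.019,0.026],[0,0,-0.073],-1],
    [[0.021,0.021,0.026],[0,0,-0.073],-1],
  ],
)

```text
t: 2.6
position: [0.5427, 0.2278, 0.225]
orientation: [-1.619, -2.692, 0.001]
ft_force: [0.4, 0.0, 0.0]
gripper_width: 0.0001
grasp_force: 0.0
```

drive_tool(
  series=[
    [[0.02,0.022,0.026],[0,0,-0.073],-1],
    [[0,0,0.033],[0,0,0],-1],
    [[0,0,0.03],[0,0,0],-1],
    [[0,0,0.015],[0,0,0],-1],
    [[0,0,0],[0,0,0],-1],
  ],
)

```text
t: 3.02
position: [0.5497, 0.2538, 0.1175]
orientation: [-1.521, -2.741, 0.01]
ft_force: [-0.7, 0.5, -0.4]
gripper_width: 0.0009
grasp_force: 0.0
```

```bash
python3 - <<'E'
from plant import monitor, optics
import cv2,numpy as np
f=optics.grab_frame("wrist");cv2.imwrite("pics/w1.png",f["color"]);np.savez("w1.npz",m=f["mtx"],T=f["world_from_camera"])
print(f["mtx"],f["world_from_camera"])
g=optics.grab_frame("scene");cv2.imwrite("pics/s1.png",g["color"])
s=monitor.get_state();print(s["t"],s["position"],s["orientation"],s["ft_force"])
h=cv2.cvtColor(f["color"],cv2.COLOR_BGR2HSV)
k,l,st,ce=cv2.connectedComponentsWithStats(cv2.inRange(h,(100,110,60),(130,255,255)))
print([(st[i,4],ce[i].round(1)) for i in range(1,k) if st[i,4]>20])
E
```

```text
[[309.70691629   0.         319.20692655]
 [  0.         309.70691629 199.49857648]
 [  0.           0.           1.        ]] [[ 0.84944803  0.5073932   0.14487988  0.50824286]
 [ 0.52758142 -0.81156674 -0.25103241  0.32329473]
 [-0.00979245  0.28967491 -0.957075    0.27687003]
 [ 0.          0.          0.          1.        ]]
3.1167 [0.55271609 0.25432331 0.12227852] [-1.52456664e+00 -2.74556480e+00  1.63305858e-03] [-0.6222438   0.11242736  0.33703501]
[(np.int32(119), array([89.6, 54.8])), (np.int32(307), array([325.6,  57.9])), (np.int32(122), array([84.3, 81.1])), (np.int32(304), array([325.7, 112.6])), (np.int32(676), array([633.5, 177.6])), (np.int32(291), array([325.9, 166.9])), (np.int32(6135), array([595.7, 236.2])), (np.int32(263), array([325.9, 217.9])), (np.int32(22), array([522.3, 286.4])), (np.int32(1847), array([484.8, 342.8]))]
```

View pics/w1.png

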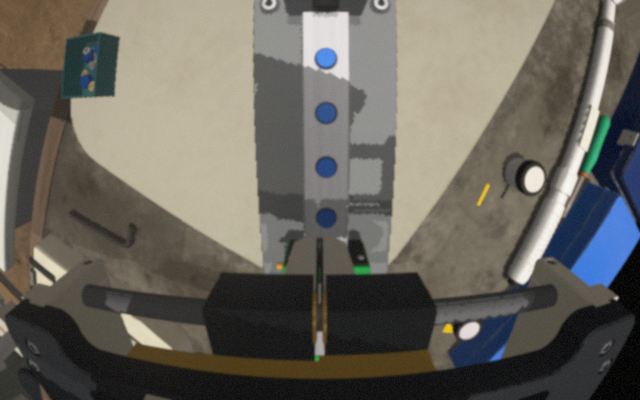

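The wrist view shows the caps at (326,58), (326,113), (326,167) and (326,218), running straight up the image. The closed fingertips are at about (320,240). I'll work out the cap positions from this view.

```bash
cat >> h.py <<'E'
def wray(f,u):
    m,T=f["m"],f["T"];v=(np.array(u)-m[:2,2])/m[0,0];a=np.linalg.norm(v)
    return T[:3,3],T[:3,:3]@np.r_[np.sin(a)*v/a,np.cos(a)]
E
python3 - <<'E'
from h import *
f=np.load("w1.npz");t=[(354,185.5),(340.41,193.74),(326.41,202.26),(312.28,210.88)]
w=[(325.9,217.9),(325.9,166.9),(325.7,112.6),(325.6,57.9)];P=[]
for a,b in zip(t,w):
    o,d=wray(f,b);q=o+d*(.053-o[2])/d[2];P.append(q)
    o1,d1=ray("top",a);s=np.linalg.lstsq(np.c_[d,-d1],o1-o,rcond=None)[0];x,y=o+s[0]*d,o1+s[1]*d1
    print(q.round(4),((x+y)/2).round(4),np.linalg.norm(x-y).round(4))
d=P[3]-P[0];print(np.linalg.norm(d),np.degrees(np.arctan2(d[1],d[0])))
E
```

```text
[0.5543 0.2547 0.053 ] [0.5532 0.2546 0.0537] 0.002
[0.5331 0.2884 0.053 ] [0.5338 0.2866 0.041 ] 0.0013
[0.5119 0.3221 0.053 ] [0.5119 0.3215 0.0423] 0.0011
[0.4908 0.3559 0.053 ] [0.4901 0.3558 0.0501] 0.0013
0.11944620213025382 122.14680909792476
```

drive_tool(
  series=[
    [[0,0.001,0.025],[0,0,0],-1],
    [[0,0,0.022],[0,0,0],-1],
    [[0,0,0.008],[0,0,0],-1],
    [[0,0,0.002],[0,0,0],-1],
    [[0,0,0.001],[0,0,0],-1],
    [[0,0,0.001],[0,0,0],-1],
  ],
)

```text
t: 3.62
position: [0.5551, 0.2552, 0.0655]
orientation: [1.524, 2.745, 0.003]
ft_force: [0.6, -0.4, -0.5]
gripper_width: 0.0007
grasp_force: 0.0
```

drive_tool(
  series=[
    [[0,0,0.001],[0,0,0],-1],
    [[0,0,0.001],[0,0,0],-1],
    [[0,0,0.001],[0,0,0],-1],
    [[0,0,0],[0,0,0],-1],
  ],
)

```text
t: 3.95
position: [0.5545, 0.2551, 0.0615]
orientation: [1.525, 2.745, 0.002]
ft_force: [0.6, -0.1, 3.7]
gripper_width: 0.0006
grasp_force: 1.8
```

drive_tool(
  series=[
    [[0,0,0.001],[0,0,0],-1],
    [[0,0,0.001],[0,0,0],-1],
    [[0,0,0],[0,0,0],-1],
  ],
)

```text
t: 4.2
position: [0.5545, 0.255, 0.0592]
orientation: [1.525, 2.746, 0.002]
ft_force: [0.3, 0.1, 3.3]
gripper_width: 0.0003
grasp_force: 2.3
```

drive_tool(
  series=[
    [[0,0,0.001],[0,0,0],-1],
    [[0,0,0.001],[0,0,0],-1],
    [[0,0,0],[0,0,0],-1],
  ],
)

```text
t: 4.45
position: [0.5545, 0.2551, 0.0575]
orientation: [1.525, 2.745, 0.002]
ft_force: [-0.9, -0.1, 7.9]
gripper_width: 0.0
grasp_force: 3.6
```

drive_tool(
  series=[
    [[0,0,0.001],[0,0,0],-1],
    [[0,0,0],[0,0,0],-1],
  ],
)

```text
t: 4.62
position: [0.5545, 0.2551, 0.0575]
orientation: [1.524, 2.745, 0.002]
ft_force: [-2.5, -1.1, 12.2]
gripper_width: 0.0002
grasp_force: 6.6
```

drive_tool(
  series=[
    [[0,0,0.001],[0,0,0],-1],
    [[0,0,0],[0,0,0],-1],
  ],
)

```text
t: 4.78
position: [0.5545, 0.2551, 0.0574]
orientation: [1.524, 2.745, 0.002]
ft_force: [-4.9, -1.8, 18.9]
gripper_width: 0.0001
grasp_force: 9.6
```

drive_tool(
  series=[
    [[0,0,-0.008],[0,0,0],-1],
    [[0,0,-0.008],[0,0,0],-1],
    [[0,0,-0.002],[0,0,0],-1],
    [[0.02,0,0],[0,0,0],-1],
    [[0.02,0,0],[0,0,0],-1],
    [[0,0,0],[0,0,0],-1],
    [[0,0,0.004],[0,0,0],-1],
    [[0,0,0.003],[0,0,0],-1],
    [[0,0,0.002],[0,0,0],-1],
    [[0,0,0],[0,0,0],-1],
  ],
)

```text
t: 5.62
position: [0.5327, 0.288, 0.0626]
orientation: [-1.526, -2.745, 0.002]
ft_force: [-0.8, 0.5, 0.7]
gripper_width: 0.0006
grasp_force: 0.0
```

drive_tool(
  series=[
    [[0,0,0.001],[0,0,0],-1],
    [[0,0,0.001],[0,0,0],-1],
    [[0,0,0.001],[0,0,0],-1],
    [[0,0,0.001],[0,0,0],-1],
    [[0,0,0.001],[0,0,0],-1],
    [[0,0,0.001],[0,0,0],-1],
    [[0,0,0.001],[0,0,0],-1],
    [[0,0,0.001],[0,0,0],-1],
    [[0,0,0],[0,0,0],-1],
  ],
)

```text
t: 6.37
position: [0.5331, 0.2884, 0.0575]
orientation: [1.524, 2.745, 0.0]
ft_force: [-4.0, -3.9, 12.8]
gripper_width: 0.0006
grasp_force: 6.5
```

drive_tool(
  series=[
    [[0,0,0.001],[0,0,0],-1],
    [[0,0,0],[0,0,0],-1],
    [[0,0,-0.008],[0,0,0],-1],
    [[0,0,-0.01],[0,0,0],-1],
    [[0.02,0,0],[0,0,0],-1],
    [[0.02,0,0],[0,0,0],-1],
    [[0,0,0],[0,0,0],-1],
    [[0,0,0.005],[0,0,0],-1],
    [[0,0,0.003],[0,0,0],-1],
    [[0,0,0.001],[0,0,0],-1],
  ],
)

```text
t: 7.2
position: [0.5115, 0.322, 0.0627]
orientation: [-1.525, -2.746, 0.002]
ft_force: [-0.9, -0.2, -0.4]
gripper_width: 0.0005
grasp_force: 0.0
```

drive_tool(
  series=[
    [[0,0,0.001],[0,0,0],-1],
    [[0,0,0.001],[0,0,0],-1],
    [[0,0,0.001],[0,0,0],-1],
    [[0,0,0.001],[0,0,0],-1],
    [[0,0,0.001],[0,0,0],-1],
    [[0,0,0.001],[0,0,0],-1],
    [[0,0,0.001],[0,0,0],-1],
    [[0,0,0.001],[0,0,0],-1],
    [[0,0,0.001],[0,0,0],-1],
    [[0,0,0],[0,0,0],-1],
  ],
)

```text
t: 8.03
position: [0.512, 0.3224, 0.0574]
orientation: [1.524, 2.745, 0.001]
ft_force: [-5.5, -4.5, 19.5]
gripper_width: 0.0001
grasp_force: 9.7
```

drive_tool(
  series=[
    [[0,0,-0.008],[0,0,0],-1],
    [[0,0,-0.01],[0,0,0],-1],
    [[0.02,0,0],[0,0,0],-1],
    [[0.02,0,0],[0,0,0],-1],
    [[0,0,0],[0,0,0],-1],
    [[0,0,0.005],[0,0,0],-1],
    [[0,0,0.003],[0,0,0],-1],
    [[0,0,0.001],[0,0,0],-1],
    [[0,0,0],[0,0,0],-1],
  ],
)

```text
t: 8.78
position: [0.4906, 0.356, 0.0631]
orientation: [-1.526, -2.745, 0.001]
ft_force: [0.5, -0.2, 0.9]
gripper_width: 0.0004
grasp_force: 0.0
```

drive_tool(
  series=[
    [[0,0,0.001],[0,0,0],-1],
    [[0,0,0.001],[0,0,0],-1],
    [[0,0,0.001],[0,0,0],-1],
    [[0,0,0.001],[0,0,0],-1],
    [[0,0,0.001],[0,0,0],-1],
    [[0,0,0.001],[0,0,0],-1],
    [[0,0,0.001],[0,0,0],-1],
    [[0,0,0.001],[0,0,0],-1],
    [[0,0,0.001],[0,0,0],-1],
    [[0,0,0],[0,0,0],-1],
  ],
)

```text
t: 9.62
position: [0.4909, 0.3562, 0.0574]
orientation: [1.524, 2.745, 0.001]
ft_force: [-4.8, -6.0, 20.7]
gripper_width: 0.0007
grasp_force: 10.0
```

drive_tool(
  series=[
    [[0,0,-0.0045],[0,0,0],-1],
    [[0.004,0,0],[0,0,0],-1],
    [[0.004,0,0],[0,0,0],-1],
    [[0,0,0],[0,0,0],-1],
    [[0,0,0],[0,0,0],-1],
  ],
)

```text
t: 10.03
position: [0.4856, 0.3638, 0.0585]
orientation: [-1.524, -2.746, 0.001]
ft_force: [-0.4, 0.6, -0.1]
gripper_width: 0.0005
grasp_force: 0.0
```

drive_tool(
  series=[
    [[-0.004,0,0],[0,0,0],-1],
    [[-0.004,0,0],[0,0,0],-1],
    [[-0.005,0,0],[0,0,0],-1],
    [[-0.005,0,0],[0,0,0],-1],
    [[-0.005,0,0],[0,0,0],-1],
    [[-0.005,0,0],[0,0,0],-1],
    [[-0.005,0,0],[0,0,0],-1],
    [[-0.005,0,0],[0,0,0],-1],
    [[-0.005,0,0],[0,0,0],-1],
    [[-0.005,0,0],[0,0,0],-1],
  ],
)

```text
t: 10.87
position: [0.5119, 0.3223, 0.0592]
orientation: [1.525, 2.746, 0.0]
ft_force: [-0.6, 0.2, 0.8]
gripper_width: 0.0004
grasp_force: 0.0
```

drive_tool(
  series=[
    [[-0.004,0,0.0005],[0,0,0],-1],
    [[-0.005,0,0.0003],[0,0,0],-1],
    [[-0.005,0,0],[0,0,0],-1],
    [[-0.005,0,0],[0,0,0],-1],
    [[-0.005,0,0],[0,0,0],-1],
    [[-0.005,0,0],[0,0,0],-1],
    [[-0.005,0,0],[0,0,0],-1],
    [[-0.005,0,0],[0,0,0],-1],
  ],
)

```text
t: 11.53
position: [0.5325, 0.2893, 0.0584]
orientation: [1.525, 2.746, 0.0]
ft_force: [-0.0, -0.4, 0.3]
gripper_width: 0.0004
grasp_force: 0.0
```

drive_tool(
  series=[
    [[-0.005,0,0],[0,0,0],-1],
    [[-0.005,0,0],[0,0,0],-1],
    [[-0.005,0,0],[0,0,0],-1],
    [[-0.005,0,0],[0,0,0],-1],
    [[-0.005,0,0],[0,0,0],-1],
    [[-0.005,0,0],[0,0,0],-1],
    [[-0.005,0,0],[0,0,0],-1],
    [[-0.005,0,0],[0,0,0],-1],
    [[-0.003,0,0],[0,0,0],-1],
    [[0,0,0],[0,0,0],-1],
  ],
)

```text
t: 12.37
position: [0.5554, 0.2526, 0.0583]
orientation: [1.526, 2.746, -0.0]
ft_force: [-0.2, -0.2, -0.3]
gripper_width: 0.0005
grasp_force: 0.0
```

drive_tool(
  series=[
    [[-0.004,0,0],[0,0,0],-1],
    [[0,0,-0.008],[0,0,0],-1],
    [[0.03,0,0],[0,0,0],-1],
    [[0.035,0,0],[0,0,0],-1],
    [[0.035,0,0],[0,0,0],-1],
    [[0.025,0,0],[0,0,0],-1],
    [[0.008,0,0],[0,0,0],-1],
    [[0,0,0.005],[0,0,0],-1],
    [[0,0,0.003],[0,0,0],-1],
    [[0,0,0],[0,0,0],-1],
  ],
)

```text
t: 13.2
position: [0.4871, 0.3617, 0.0577]
orientation: [-1.526, -2.746, 0.001]
ft_force: [0.2, -0.3, -0.3]
gripper_width: 0.0003
grasp_force: 0.0
```

drive_tool(
  series=[
    [[-0.004,0,0],[0,0,0],-1],
    [[-0.004,0,0],[0,0,0],-1],
    [[-0.005,0,0],[0,0,0],-1],
    [[-0.005,0,0],[0,0,0],-1],
    [[-0.005,0,0],[0,0,0],-1],
    [[-0.005,0,0],[0,0,0],-1],
    [[-0.005,0,0],[0,0,0],-1],
    [[-0.005,0,0],[0,0,0],-1],
    [[-0.005,0,0],[0,0,0],-1],
    [[-0.005,0,0],[0,0,0],-1],
  ],
)

```text
t: 14.03
position: [0.5123, 0.3215, 0.0584]
orientation: [1.525, 2.747, 0.0]
ft_force: [-1.4, 0.1, -0.2]
gripper_width: 0.0005
grasp_force: 0.0
```

drive_tool(
  series=[
    [[-0.005,0,0],[0,0,0],-1],
    [[-0.005,0,0],[0,0,0],-1],
    [[-0.005,0,0],[0,0,0],-1],
    [[-0.005,0,0],[0,0,0],-1],
    [[-0.005,0,0],[0,0,0],-1],
    [[-0.005,0,0],[0,0,0],-1],
    [[-0.005,0,0],[0,0,0],-1],
    [[-0.005,0,0],[0,0,0],-1],
    [[-0.005,0,0],[0,0,0],-1],
    [[-0.005,0,0],[0,0,0],-1],
  ],
)

```text
t: 14.87
position: [0.5388, 0.2791, 0.0584]
orientation: [1.525, 2.747, -0.0]
ft_force: [-0.5, -0.9, -0.6]
gripper_width: 0.0004
grasp_force: 0.0
```

drive_tool(
  series=[
    [[-0.005,0,0],[0,0,0],-1],
    [[-0.005,0,0],[0,0,0],-1],
    [[-0.005,0,0],[0,0,0],-1],
    [[-0.005,0,0],[0,0,0],-1],
    [[-0.005,0,0],[0,0,0],-1],
    [[-0.005,0,0],[0,0,0],-1],
    [[-0.003,0,0],[0,0,0],-1],
    [[0,0,0],[0,0,0],-1],
  ],
)

```text
t: 15.53
position: [0.5564, 0.2509, 0.0584]
orientation: [1.526, 2.746, 0.0]
ft_force: [0.2, -0.8, 0.0]
gripper_width: 0.0005
grasp_force: 0.0
```

drive_tool(
  series=[
    [[0,0,-0.03],[0,0,0],-1],
    [[0,0,-0.04],[0,0,0],-1],
    [[-0.02,0,-0.02],[0,0,0],-1],
    [[-0.04,0,0],[0,0,0],-1],
    [[-0.03,0,0],[0,0,0],-1],
    [[-0.02,0,0],[0,0,0],-1],
    [[0,0,0],[0,0,0],-1],
    [[0,0,0],[0,0,0],-1],
  ],
)

```text
t: 16.2
position: [0.6143, 0.1573, 0.1481]
orientation: [-1.528, -2.744, -0.0]
ft_force: [-0.4, 0.6, 0.2]
gripper_width: 0.0005
grasp_force: 0.0
```

```bash
python3 - <<'E'
from plant import monitor, optics
import cv2,numpy as np
from h import *
print(tri((357,80),(300,112)))
for n in("wrist","top"):
    f=optics.grab_frame(n);cv2.imwrite(f"pics/{n}2.png",f["color"]);np.savez(f"{n}2.npz",m=f["mtx"],T=f["world_from_camera"])
s=monitor.get_state();print(s["t"],s["position"],s["orientation"])
E
```

```text
(array([0.75239523, 0.268654  , 0.2416035 ]), np.float64(0.00810527400768037))
16.3 [0.61341377 0.15888853 0.14808771] [-1.52428009e+00 -2.74574205e+00  2.24452924e-05]
```

View pics/wrist2.png

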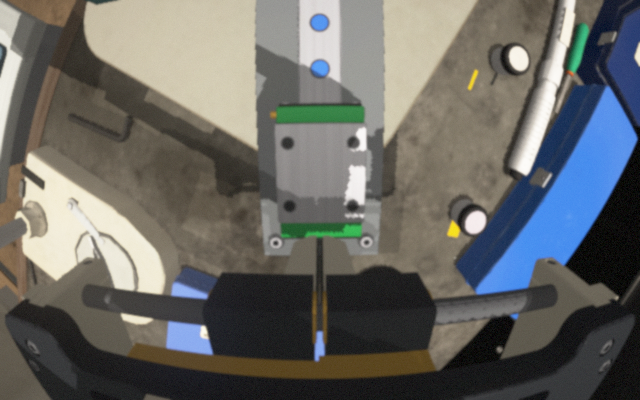

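The wrist view shows the carriage on the rail, with its rear green cap's edge at about row 236. Caps 3 and 4 look flush at (319,68) and (319,22). Before going further back I'll check the clearance to the shelf.

```bash
python3 - <<'E'
from h import *
import cv2
a=cv2.imread("pics/top2.png")[0:250,300:560];b=cv2.imread("pics/scene0.png")[40:200,270:510]
a=cv2.resize(a,(400,385),interpolation=cv2.INTER_CUBIC);b=cv2.resize(b,(400,267),interpolation=cv2.INTER_CUBIC)
b=cv2.copyMakeBorder(b,0,118,0,0,cv2.BORDER_CONSTANT)
cv2.imwrite("pics/c2.png",np.hstack([a,b]))
for z in(.2,.25,.3):print(z,atz("top",(357,80),z).round(3),atz("scene",(300,112),z).round(3),atz("scene",(284,85),z).round(3))
f=np.load("wrist2.npz")
for r in (225,236):
    o,d=wray(f,(319,r));print((o+d*(.070-o[2])/d[2]).round(4))
E
```

```text
0.2 [0.765 0.261 0.2  ] [0.838 0.23  0.2  ] [1.097 0.165 0.2  ]
0.25 [0.747 0.266 0.25 ] [0.738 0.28  0.25 ] [0.974 0.221 0.25 ]
0.3 [0.729 0.271 0.3  ] [0.639 0.33  0.3  ] [0.852 0.277 0.3  ]
[0.6209 0.146  0.07  ]
[0.6261 0.1375 0.07  ]
```

View pics/c2.png

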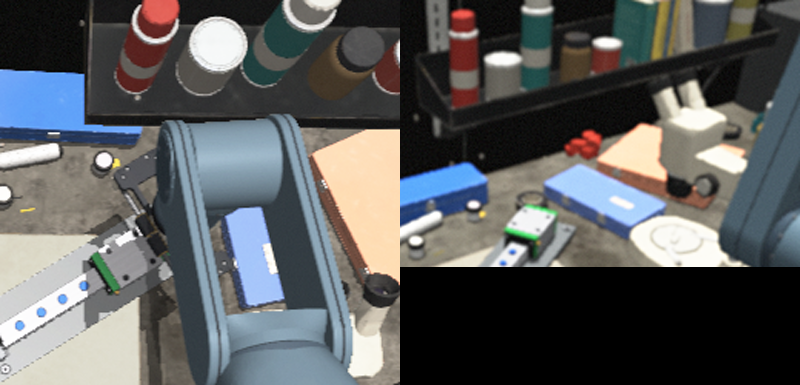

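The shelf's front edge is at x ≈ 0.75 and z ≈ 0.24, so the gripper clears it by about 16 mm. I'll go behind the carriage.

drive_tool(
  series=[
    [[-0.02,0,0],[0,0,0],-1],
    [[-0.016,0,0],[0,0,0],-1],
    [[-0.008,0,0],[0,0,0],-1],
    [[0,0,0],[0,0,0],-1],
    [[0,0,0.02],[0,0,0],-1],
    [[0,0,0.02],[0,0,0],-1],
    [[0,0,0.016],[0,0,0],-1],
    [[0,0,0],[0,0,0],-1],
  ],
)

```text
t: 16.97
position: [0.6344, 0.1214, 0.0886]
orientation: [-1.522, -2.741, 0.005]
ft_force: [-1.4, -0.5, -0.7]
gripper_width: 0.0004
grasp_force: 0.0
```

drive_tool(
  series=[
    [[0,0,0.006],[0,0,0],-1],
    [[0,0,0.006],[0,0,0],-1],
    [[0,0,0.006],[0,0,0],-1],
    [[0,0,0.006],[0,0,0],-1],
    [[0,0,0.002],[0,0,0],-1],
    [[0,0,0],[0,0,0],-1],
  ],
)

```text
t: 17.47
position: [0.637, 0.1208, 0.0658]
orientation: [-1.525, -2.746, 0.001]
ft_force: [-0.5, 0.5, -0.3]
gripper_width: 0.0004
grasp_force: 0.0
```

drive_tool(
  series=[
    [[0.0015,0,0],[0,0,0],-1],
    [[0.0015,0,0],[0,0,0],-1],
    [[0.0015,0,0],[0,0,0],-1],
    [[0.0015,0,0],[0,0,0],-1],
    [[0.0015,0,0],[0,0,0],-1],
    [[0.0015,0,0],[0,0,0],-1],
    [[0.0015,0,0],[0,0,0],-1],
    [[0.0015,0,0],[0,0,0],-1],
    [[0.0015,0,0],[0,0,0],-1],
    [[0.0015,0,0],[0,0,0],-1],
  ],
)

```text
t: 18.3
position: [0.6297, 0.1332, 0.0665]
orientation: [1.525, 2.746, -0.0]
ft_force: [1.5, -2.5, 0.2]
gripper_width: 0.0005
grasp_force: 1.6
```

drive_tool(
  series=[
    [[0.0025,0,0],[0,0,0],-1],
    [[0.0025,0,0],[0,0,0],-1],
    [[0.0025,0,0],[0,0,0],-1],
    [[0.0025,0,0],[0,0,0],-1],
    [[0.0025,0,0],[0,0,0],-1],
    [[0.0025,0,0],[0,0,0],-1],
    [[0.0025,0,0],[0,0,0],-1],
    [[0.0025,0,0],[0,0,0],-1],
    [[0.0025,0,0],[0,0,0],-1],
    [[0.0025,0,0],[0,0,0],-1],
  ],
)

```text
t: 19.13
position: [0.6161, 0.155, 0.0664]
orientation: [1.525, 2.747, 0.0]
ft_force: [1.4, -2.6, 2.1]
gripper_width: 0.0007
grasp_force: 1.7
```

drive_tool(
  series=[
    [[0.0025,0,0],[0,0,0],-1],
    [[0.0025,0,0],[0,0,0],-1],
    [[0.0025,0,0],[0,0,0],-1],
    [[0.0025,0,0],[0,0,0],-1],
    [[0.0025,0,0],[0,0,0],-1],
    [[0.0025,0,0],[0,0,0],-1],
    [[0.0025,0,0],[0,0,0],-1],
    [[0.0025,0,0],[0,0,0],-1],
    [[0.0025,0,0],[0,0,0],-1],
    [[0.0025,0,0],[0,0,0],-1],
  ],
)

```text
t: 19.97
position: [0.6028, 0.1762, 0.0664]
orientation: [-1.525, -2.747, 0.0]
ft_force: [2.0, -3.7, 2.0]
gripper_width: 0.0008
grasp_force: 1.7
```

drive_tool(
  series=[
    [[0.0025,0,0],[0,0,0],-1],
    [[0.0025,0,0],[0,0,0],-1],
    [[0.0025,0,0],[0,0,0],-1],
    [[0.0025,0,0],[0,0,0],-1],
    [[0.0025,0,0],[0,0,0],-1],
    [[0.0025,0,0],[0,0,0],-1],
    [[0.0025,0,0],[0,0,0],-1],
    [[0.0025,0,0],[0,0,0],-1],
    [[0.0025,0,0],[0,0,0],-1],
    [[0.0025,0,0],[0,0,0],-1],
  ],
)

```text
t: 20.8
position: [0.5895, 0.1973, 0.0663]
orientation: [-1.525, -2.746, 0.0]
ft_force: [0.5, -4.7, 1.7]
gripper_width: 0.0006
grasp_force: 1.7
```

drive_tool(
  series=[
    [[0.0025,0,0],[0,0,0],-1],
    [[0.0025,0,0],[0,0,0],-1],
    [[0.0025,0,0],[0,0,0],-1],
    [[0.0025,0,0],[0,0,0],-1],
    [[0.0025,0,0],[0,0,0],-1],
    [[0.0025,0,0],[0,0,0],-1],
    [[0.0025,0,0],[0,0,0],-1],
    [[0.0025,0,0],[0,0,0],-1],
    [[0.0025,0,0],[0,0,0],-1],
    [[0.0025,0,0],[0,0,0],-1],
  ],
)

```text
t: 21.63
position: [0.5763, 0.2186, 0.0662]
orientation: [-1.525, -2.746, 0.0]
ft_force: [-0.1, -4.0, 1.1]
gripper_width: 0.0008
grasp_force: 1.7
```

drive_tool(
  series=[
    [[0.0025,0,0],[0,0,0],-1],
    [[0.0025,0,0],[0,0,0],-1],
    [[0.0025,0,0],[0,0,0],-1],
    [[0.0025,0,0],[0,0,0],-1],
    [[0.0025,0,0],[0,0,0],-1],
    [[0.0025,0,0],[0,0,0],-1],
    [[0.0025,0,0],[0,0,0],-1],
    [[0.0025,0,0],[0,0,0],-1],
    [[0.0025,0,0],[0,0,0],-1],
    [[0.0025,0,0],[0,0,0],-1],
  ],
)

```text
t: 22.47
position: [0.5631, 0.2398, 0.0663]
orientation: [-1.525, -2.746, 0.0]
ft_force: [0.1, -4.0, -0.6]
gripper_width: 0.0008
grasp_force: 1.7
```

drive_tool(
  series=[
    [[0.0025,0,0],[0,0,0],-1],
    [[0.0025,0,0],[0,0,0],-1],
    [[0.0025,0,0],[0,0,0],-1],
    [[0.0025,0,0],[0,0,0],-1],
    [[0.0025,0,0],[0,0,0],-1],
    [[0.0025,0,0],[0,0,0],-1],
    [[0.0025,0,0],[0,0,0],-1],
    [[0.0025,0,0],[0,0,0],-1],
    [[0.0025,0,0],[0,0,0],-1],
    [[0.0025,0,0],[0,0,0],-1],
  ],
)

```text
t: 23.3
position: [0.55, 0.2611, 0.0663]
orientation: [-1.525, -2.747, -0.0]
ft_force: [0.2, -4.0, -1.6]
gripper_width: 0.0005
grasp_force: 1.7
```

drive_tool(
  series=[
    [[0.002,0,0],[0,0,0],-1],
    [[0.002,0,0],[0,0,0],-1],
    [[0.002,0,0],[0,0,0],-1],
    [[0.002,0,0],[0,0,0],-1],
    [[0.002,0,0],[0,0,0],-1],
    [[0.002,0,0],[0,0,0],-1],
    [[0.002,0,0],[0,0,0],-1],
    [[0.002,0,0],[0,0,0],-1],
    [[0.002,0,0],[0,0,0],-1],
    [[0.002,0,0],[0,0,0],-1],
  ],
)

```text
t: 24.13
position: [0.5394, 0.278, 0.0663]
orientation: [-1.525, -2.747, 0.0]
ft_force: [-0.4, -3.7, -1.7]
gripper_width: 0.0002
grasp_force: 1.6
```

drive_tool(
  series=[
    [[0.001,0,0],[0,0,0],-1],
    [[0.001,0,0],[0,0,0],-1],
    [[0.001,0,0],[0,0,0],-1],
    [[0.001,0,0],[0,0,0],-1],
    [[0.001,0,0],[0,0,0],-1],
    [[0.001,0,0],[0,0,0],-1],
    [[0.001,0,0],[0,0,0],-1],
  ],
)

```text
t: 24.72
position: [0.5358, 0.2838, 0.0664]
orientation: [-1.525, -2.746, 0.0]
ft_force: [-0.2, -3.9, -0.4]
gripper_width: 0.0005
grasp_force: 1.6
```

drive_tool(
  series=[
    [[0.001,0,0],[0,0,0],-1],
    [[0.001,0,0],[0,0,0],-1],
    [[0.001,0,0],[0,0,0],-1],
    [[0,0,0],[0,0,0],-1],
  ],
)

```text
t: 25.05
position: [0.535, 0.285, 0.0664]
orientation: [1.523, 2.745, -0.002]
ft_force: [1.8, -8.6, -1.2]
gripper_width: 0.0004
grasp_force: 4.2
```

drive_tool(
  series=[
    [[0.001,0,0],[0,0,0],-1],
    [[0.001,0,0],[0,0,0],-1],
    [[0,0,0],[0,0,0],-1],
    [[0,0,0],[0,0,0],-1],
  ],
)

```text
t: 25.38
position: [0.535, 0.2851, 0.0664]
orientation: [1.523, 2.743, -0.004]
ft_force: [4.5, -13.7, -2.1]
gripper_width: 0.0002
grasp_force: 7.1
```

The carriage is against the bumper: 14 N with no further movement. I'll back off and lift clear.

drive_tool(
  series=[
    [[-0.003,0,0],[0,0,0],-1],
    [[-0.006,0,0],[0,0,0],-1],
    [[-0.01,0,0],[0,0,0],-1],
    [[-0.005,0,-0.01],[0,0,0],-1],
    [[0,0,-0.035],[0,0,0],-1],
    [[0,0,-0.04],[0,0,0],-1],
    [[0,0,-0.04],[0,0,0],-1],
    [[0,0,-0.03],[0,0,0],-1],
    [[0,0,0],[0,0,0],-1],
    [[0,0,0],[0,0,0],-1],
  ],
)

```text
t: 26.22
position: [0.5474, 0.2681, 0.2248]
orientation: [1.523, 2.743, 0.008]
ft_force: [-0.1, 0.8, -0.4]
gripper_width: 0.0007
grasp_force: 0.0
```

```bash
python3 - <<'E'
from plant import monitor, optics
import cv2,numpy as np
a=optics.grab_frame("wrist")["color"];b=optics.grab_frame("scene")["color"][130:270,250:450]
b=cv2.resize(b,(400,280),interpolation=cv2.INTER_CUBIC)
cv2.imwrite("pics/f.png",np.hstack([cv2.resize(a,(400,250)),b[:250]]))
s=monitor.get_state();print(s["t"],s["position"],s["ft_force"],abs(s["qd"]).max())
E
```

```text
26.3167 [0.54544204 0.26748063 0.22094061] [-0.69741059  0.16888995  0.13908766] 0.02353772488469615
```

View pics/f.png

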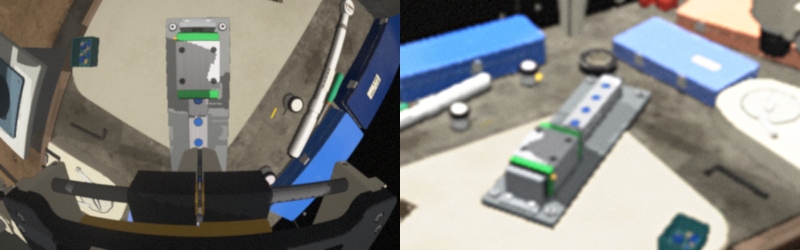

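The carriage is against the stop bracket in both views and the arm is clear. The blue caps visible behind the carriage lie flush, and the loose things haven't moved.

```bash
python3 -c "
from plant import robot
print(robot.sign_off())"
```

```text
the job is handed in; nothing more can be done
None
```

I pressed all four caps flush, starting next to the carriage, swept back over the row twice with no resistance, and then pushed the carriage slowly until it rested against the rubber stop; the arm finished clear and I handed the job in after about 26 s.

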